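# Turn the file round in its tool tray

### The arm

A 7-joint arm with a two-finger parallel gripper is mounted at the origin on the work surface. World frame = base frame: x ahead of the robot, y to its left, z up, the work surface at z = 0. Lengths are in mm, angles in rad, forces in N, time in s.
With the tool pointing down it reaches from about 400 to 875 mm from the base axis. Payload 19.3 kg.
Tool frame: the origin (TCP) lies at the very end of the fingers, on their centre line; the grasp point (between the pads) lies 19 mm behind it; z points along the fingers, y is the line along which they close (so a half turn about z gives the same grasp; the last joint's range is limited). The gripper opens to 85 mm and grips with 20 to 120 N. Pads are 22 mm wide; open, the fingers measure 114 mm over their backs; the gripper's body (76 mm by 85 mm) begins 54 mm behind the grasp point. The pads swing forward as they close: fully open they stand 13 mm farther back than shut.
Start: joints at [1.189, 0.521, -0.036, 1.599, 0.021, 1.021, -0.113], TCP at [191.705, -594.865, 231.291] pointing down, gripper open.
Joint ranges: [-2.91, 2.91], [-0.3, 2.13], [-1.5, 1.42], [0.17, 2.43], [-1.26, 4.41], [0.16, 1.93], [-2.52, 2.52]. Speed limits (rad/s): [1.89, 1.89, 2.39, 2.39, 3.01, 3.01, 3.01].

### API

Orientations are given as a unit quaternion [w, x, y, z].
In Python, from station import status, grab_frame, camera_params, ticket gives the robot as it stands.
- The arm moves only by the tool move_arm, never from a script. Its argument "motion" is a list of rows, each an object with "slide": the shift along the tool's x, y, z in m, a list of three; "rotation": the turn, a rotation vector about the tool's x, y, z in rad, a list of three; "grip": the opening, from 0 (shut) to 1 (fully open). In form: [{"slide": [dx, dy, dz], "rotation": [wx, wy, wz], "grip": grip}, ...]. A call has 1 to 5 rows; each row is the pose to reach, as a shift and turn from the pose commanded when the call began, along the tool's axes at that moment; what a row does not reach only later rows make up. A row lasts 1/8 s, in which the tool goes at most 62.5 mm and 10.7 degrees, less where a joint would pass 70% of its speed; a pose out of reach is approached as far as the arm can. A call with a gripper value outside its range is refused whole. The fingers move at their own pace and stop on an object; the grip force is fixed at half the most. Time passes only in rows, so rows that repeat a pose let the fingers close. It gives the time, the measured TCP pose, the force, the opening and the grip force at its end, in the units of the state.
- status.state(): the state, without advancing time (a new reading comes with each control period).
- grab_frame(name): name is "side" or "top"; returns the picture (384x512x3 uint8, blue, green, red); there is no depth.
- camera_params(name): a dict with "K" (3x3 intrinsics, pixels), "world_from_camera" (4x4, takes a point from camera to world coordinates). Camera axes: x right, y up, looking along -z (the intrinsics and any distortion apply to the point x, -y, -z); pixel columns grow to the right and rows downward; lengths in mm; the calibration is good to about 2 mm. A picture is of the moment at which its call begins. camera_params takes no time and is no camera call.
- ticket.close_job(): hands the job in; it is judged then, once.
The state is a dict: "clock": time; "joints": joint angles; "joint_vel": joint speeds; "joint_torque": joint torques, N m; "position": TCP position; "orientation": TCP orientation; "contact_force": force on the tool from outside, world axes, zero at the start; "moment": the same for the moment, N m; "opening": finger opening in mm; "finger_force": force on a finger pad.
Only numpy, scipy, OpenCV 4.12 (cv2) and the standard library are available. Lean on these libraries where they do the work, as an engineer would, in place of code of your own. Each camera call takes 0.05 s, during which the arm holds its last target. There are 200 camera calls.

### The job

One file, the red-handled one, was put back in the tool tray the wrong way round, with its steel blade sticking out. Take it out by the blade, lay it down flat on the black mat and let go of it; then take it by the handle and lay it back in its own, now empty groove, blade in the groove and handle sticking out like the other files, pushed fully home so that the tip is against the back stop. Let go, and leave the other files, the pot and the box of brass where they are.

Things in the scene. Friction and masses are not known exactly. Their poses are not given: they have to be found in the camera images.
- red_file: Red-handled hand file to be turned, 190 mm long, about 160 g, balance point near x = +25. Origin: mid-length, on its flat underside; +x towards the steel tip, z up. Handle x = -95 to -11 (26 wide, 20 high); blade x = -11 to +95 (20 wide, 9 high), undersides flush. Starts flat in any of the three grooves, handle in the groove (butt within 6 mm of the stop), blade out over the tray's front.
- red_file_tip (a point): the end of the red file's blade, at (95, 0, 4.5) mm in its frame
- black_file: Black-handled hand file, shape and axes as the red file, lying in another groove the right way: blade in, handle out. Leave it alone.
- blue_file: Blue-handled hand file, shape and axes as the red file, lying in another groove the right way: blade in, handle out. Leave it alone.
- tray: Fixed tool tray. Origin: centre of underside; +x from open front to back stop. Green base 220 (x) by 204 by 6 thick: tools lie at z = 6. Rear half (x = 4 to 100): wooden ridges, tops at z = 36, leave 3 grooves along x, 32 wide, centred at y = -70, 0, 70, open above and in front, no finger room beside a tool; stop face at x = 100. Front half bare. A file fully home has its origin at x = 5.
- stop (a point): centre of the face of the tray's back stop, level with the top of the base plate: (100, 0, 6) mm in the tray's frame
- mat: fixed black rubber mat, 200 (its x) by 220 (its y) by 4 thick, flat on the table beside the tray, left or right of it. Origin: centre of its underside.
- pot: loose open metal pot with two side handles, about 120 across without them and 85 high, origin at the centre of its underside; leave it alone
- brass_box: loose clear open box with brass scraps, 150 (x) by 110 (y) by 40 high, origin at the centre of its underside; leave it alone
Not all that is in view belongs to the job. What is shaped like the red_file but turquoise is not meant.

How it is judged:
By the outcome, as a careful person would: the job done as asked, in the order asked, and still so for the second after the job is handed in, with the robot touching nothing.
It also fails if it takes over 58 s, if anything falls off the work surface, if the arm or the gripper's body presses on something with over 40 N, if the wrist force passes 120 N, or if a joint passes its speed limit or range.

## Working session

There is one attempt and no reset: what is moved stays moved. The work goes in short steps, Python scripts to look and compute and a tool call to move; the robot and the scene stay as the last step left them, time stands still between calls to the robot, and variables do not carry over. Pictures are saved under pics/ and viewed, at most 12 in all, crops included, and the job is handed in when it is done.

Besides the shell and the picture viewer there is one more tool, called after "Emit:" as a command line: name --argument value ..., lists and objects as JSON in quotes. move_arm: Moves the arm, as the interface text tells. Its arguments: {"type":"object","properties":{"motion":{"type":"array","items":{"type":"object","properties":{"slide":{"type":"array","items":{"type":"number"}},"rotation":{"type":"array","items":{"type":"number"}},"grip":{"type":"number"}}}}},"required":["motion"]}

```bash
mkdir -p pics
python3 - <<'E'
from station import status, grab_frame, camera_params
import cv2
for n in ("top","side"):
    cv2.imwrite(f"pics/{n}0.png",grab_frame(n)); p=camera_params(n); print(n,p)
print(status.state())
E
```

```text
top {'K': array([[420.80382476,   0.        , 252.05199079],
       [  0.        , 420.80382476, 188.83525137],
       [  0.        ,   0.        ,   1.        ]]), 'world_from_camera': array([[ 2.45110175e-02,  9.82195230e-01, -1.86257189e-01,
         3.52709527e+02],
       [-9.99562817e-01,  2.71600381e-02,  1.16836193e-02,
         9.80824702e+01],
       [ 1.65343475e-02,  1.85889383e-01,  9.82431551e-01,
         1.14352031e+03],
       [ 0.00000000e+00,  0.00000000e+00,  0.00000000e+00,
         1.00000000e+00]])}
side {'K': array([[366.08720489,   0.        , 263.50640297],
       [  0.        , 366.08720489, 196.80024859],
       [  0.        ,   0.        ,   1.        ]]), 'world_from_camera': array([[-9.60103560e-01,  2.18180930e-01, -1.74923514e-01,
         3.68001896e+02],
       [-2.79323977e-01, -7.18271631e-01,  6.37231496e-01,
         7.70687274e+02],
       [ 1.33891623e-02,  6.60668560e-01,  7.50558315e-01,
         8.62857901e+02],
       [ 0.00000000e+00,  0.00000000e+00,  0.00000000e+00,
         1.00000000e+00]])}
{'clock': 0.1, 'joints': array([ 1.18879254,  0.52194517, -0.03632326,  1.59991613,  0.02117864,
        1.02110759, -0.11278747]), 'joint_vel': array([-0.00056326, -0.00049718,  0.00030421, -0.00263766,  0.00064699,
        0.00133233, -0.00066036]), 'joint_torque': array([ 5.01801755e-03, -9.28496790e+01,  1.98503405e+00, -3.70535982e+01,
        1.82903587e-02,  5.28007906e-03,  1.54478244e-05]), 'position': array([ 191.61897033, -594.59887768,  230.80156933]), 'orientation': array([-4.85312832e-04,  9.87872850e-01,  1.55264247e-01, -1.02937645e-04]), 'contact_force': array([-0.07605266,  0.16977987, -0.25214083]), 'moment': array([ 0.05063449,  0.01578777, -0.00041193]), 'finger_force': 0.0, 'opening': 85.31456508945352}
```

View pics/top0.png

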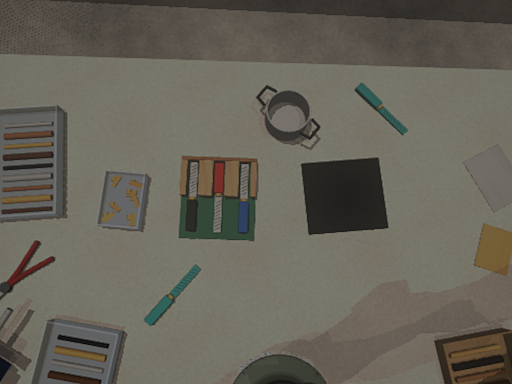

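View pics/side0.png

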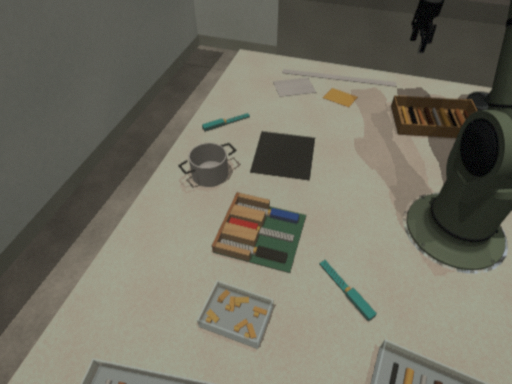

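The top view shows the tray at about (218,198), its open front toward the robot. The red file is in the centre groove with its blade out, around (218,213), the mat is at (344,196), and the pot is at (288,115). The side view shows the same layout.

```bash
cat > h.py <<'E'
from station import status, grab_frame, camera_params
import cv2, numpy as np
from scipy.spatial.transform import Rotation as R
def cast(n,uv,z):
    p=camera_params(n);K=p["K"];T=p["world_from_camera"]
    uv=np.atleast_2d(uv).astype(float)
    d=np.c_[(uv[:,0]-K[0,2])/K[0,0],-(uv[:,1]-K[1,2])/K[1,1],-np.ones(len(uv))]@T[:3,:3].T
    o=T[:3,3]; return o+d*((np.reshape(z,(-1,1))-o[2])/d[:,2:])
def mask(im,kind,roi):
    h,s,v=cv2.split(cv2.cvtColor(im,cv2.COLOR_BGR2HSV)); h=h.astype(int)
    m={"red":((h<8)|(h>172))&(s>150)&(v>60),"green":(abs(h-72)<17)&(s>90)&(v>30),
       "blue":(abs(h-112)<12)&(s>120),"dark":(v<55)}[kind]
    o=np.zeros(m.shape,np.uint8);x0,y0,x1,y1=roi;o[y0:y1,x0:x1]=m[y0:y1,x0:x1]*255
    n,l,st,_=cv2.connectedComponentsWithStats(o)
    k=1+np.argmax(st[1:,4]); return (l==k).astype(np.uint8)
def rect(n,m,z):
    c=max(cv2.findContours(m,cv2.RETR_EXTERNAL,cv2.CHAIN_APPROX_NONE)[0],key=len)[:,0]
    w=cast(n,c,z)[:,:2].astype(np.float32); r=cv2.minAreaRect(w)
    return r,cv2.boxPoints(r)
E
python3 - <<'E'
from h import *
np.set_printoptions(suppress=True,precision=1)
im=grab_frame("top")
for k,roi,z in [("red",(170,150,270,250),26),("blue",(230,190,262,240),26),("dark",(180,195,202,240),26),("dark",(290,145,400,245),4),("green",(170,180,270,250),6)]:
    r,b=rect("top",mask(im,k,roi),z); print(k,r,b.tolist())
s=grab_frame("side")
for k,roi,z in [("red",(215,190,300,270),26),("blue",(260,190,310,240),26),("dark",(245,115,330,185),4)]:
    r,b=rect("side",mask(s,k,roi),z); print("side",k,r,b.tolist())
cv2.imwrite("pics/c.png",cv2.resize(im[145:250,165:275],None,fx=5,fy=5,interpolation=2))
E
```

```text
red ((593.6007080078125, 176.5751190185547), (80.65310668945312, 24.373306274414062), 2.1393566131591797) [[552.8472900390625, 187.2478790283203], [553.7572021484375, 162.8915557861328], [634.3541259765625, 165.90235900878906], [633.4442138671875, 190.25868225097656]]
blue ((489.02947998046875, 107.16397094726562), (77.81892395019531, 21.48565101623535), 1.553410291671753) [[449.84307861328125, 116.84806060791016], [450.425537109375, 95.37030792236328], [528.2158813476562, 97.4798812866211], [527.6334228515625, 118.95763397216797]]
dark ((488.2233581542969, 245.31683349609375), (28.94084930419922, 83.43535614013672), 89.96379852294922) [[446.49652099609375, 230.8727569580078], [529.931884765625, 230.82005310058594], [529.9501953125, 259.76092529296875], [446.51483154296875, 259.8135986328125]]
dark ((557.8067626953125, -168.65814208984375), (198.03843688964844, 217.53529357910156), 6.15290641784668) [[447.70001220703125, -71.13016510009766], [471.01593017578125, -287.4123229980469], [667.9135131835938, -266.1861267089844], [644.5975952148438, -49.903961181640625]]
green ((460.5142211
[... 377 characters left out ...]
.82275390625, 161.56980895996094], [633.1912841796875, 161.02915954589844], [633.3302001953125, 182.1975860595703], [550.961669921875, 182.7382354736328]]
side blue ((486.3191833496094, 107.40775299072266), (78.41456604003906, 21.91437530517578), 0.08461378514766693) [[447.09576416015625, 118.3070297241211], [447.12811279296875, 96.3926773071289], [525.5426025390625, 96.50847625732422], [525.51025390625, 118.4228286743164]]
side dark ((556.6170043945312, -169.3117218017578), (191.96322631835938, 208.0305938720703), 6.2129926681518555) [[449.942138671875, -76.29495239257812], [472.4561767578125, -283.1036682128906], [663.2918701171875, -262.3284912109375], [640.77783203125, -55.519775390625]]
```

View pics/c.png

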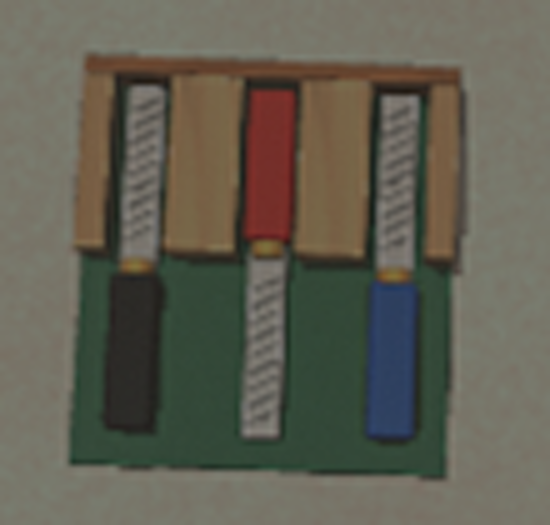

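The crop shows the red file in the middle groove, with the blade tip at crop (261,438), about pixel (217,232.5). The base's front corners are at crop (70,464) and (446,478).

Run:
```python
from h import *
np.set_printoptions(suppress=True,precision=1)
f=lambda pts,z: cast("top",np.array(pts)/5+[164.6,144.6],z)[:,:2]
P=lambda n,a:(print(n,a.tolist()), print('   dir',np.degrees(np.arctan2(*(a[1]-a[0])[::-1]))))
P("front",f([(446,477),(70,463)],6))
P("back",f([(460,69),(86,55)],36))
P("redblade",f([(261,437),(268,258)],15))
P("redhandle",f([(268,240),(272,90)],26))
P("blackblade",f([(138,260),(147,86)],15))
P("blackh",f([(130,430),(137,273)],26))
P("blueblade",f([(394,268),(400,96)],15))
P("blueh",f([(389,437),(395,283)],26))
P("ridgeL",f([(164,248),(172,76)],36))
P("ridgeL2",f([(235,253),(242,76)],36))
P("ridgeR",f([(296,254),(302,80)],36))
P("ridgeR2",f([(363,258),(368,82)],36))
```

```text
front [[428.4741223408321, 76.42002242468722], [430.7801454359375, 278.50471728850937]]
   dir 89.34621641460258
back [[647.147420142649, 74.6216953260513], [649.1170580138846, 277.62967428564934]]
   dir 89.44411841888768
redblade [[446.6173740312513, 176.02655828900583], [543.7608369584188, 176.11941096879414]]
   dir 0.05476503398052267
redhandle [[551.7330389939884, 175.74697574245846], [635.000567656984, 176.84961651744266]]
   dir 0.7586747362290364
blackblade [[540.7335018365814, 246.52344087504775], [638.0718086451402, 246.52556490491423]]
   dir 0.0012502574873121093
blackh [[447.603846774732, 244.6557877893988], [531.8152983480991, 245.25179404002236]]
   dir 0.40550390622518706
blueblade [[540.1219350965853, 107.53180492702734], [636.3976136718767, 106.94816807715654]]
   dir -0.34733090574363
blueh [[447.45865904479757, 107.51605494039468], [530.1425251090961, 106.6710331807848]]
   dir -0.5855373871303893
ridgeL [[544.0971575455786, 230.26078245513622], [638.7256128102908, 230.5352514216461]]
   dir 0.16618541689879646
ridgeL2 [[542.4284243906139, 192.34858680634866], [639.8176166783219, 192.68502989478165]]
   dir 0.19793461549004573
ridgeR [[542.7773609830454, 159.83498028634133], [638.5200111862124, 160.12633431940486]]
   dir 0.1743559936381064
ridgeR2 [[541.5903682806729, 124.04477512599502], [638.4327091767786, 124.34369569528]]
   dir 0.1768527327934235
```

```bash
cat >> h.py <<'E'
def to(*targets):
    "targets (x,y,z,yaw deg): rows relative to the present pose"
    s=status.state(); q=s["orientation"]; A=R.from_quat([q[1],q[2],q[3],q[0]]); p=s["position"]
    X=A.as_matrix()[:,0]; np.set_printoptions(suppress=True,precision=4)
    print("t",round(s["clock"],2),"pos",p.round(1),"yaw",np.degrees(np.arctan2(X[1],X[0])).round(2),"open",round(s["opening"],1),"F",s["contact_force"].round(1),"ff",round(s["finger_force"],1),"j7",s["joints"][6].round(2))
    for x,y,z,w in targets:
        c=np.radians(w); B=R.from_matrix(np.array([[np.cos(c),np.sin(c),0],[np.sin(c),-np.cos(c),0],[0,0,-1]]))
        print((A.inv().apply(np.array([x,y,z])-p)/1000).round(4).tolist(),(A.inv()*B).as_rotvec().round(4).tolist())
E
python3 -c "
from h import *
to((450,-250,200,0),(516,176.2,130,0))"
```

```text
t 0.2 pos [ 191.6 -594.7  231. ] yaw 17.86 open 85.2 F [-0.5 -0.3  0.8] ff 0.0 j7 -0.11
[0.3516, -0.2488, 0.0311] [-0.0006, 0.0002, 0.3117]
[0.5452, -0.6342, 0.1014] [-0.0006, 0.0002, 0.3117]
```

Emit:
move_arm --motion '[{"slide": [0.051,-0.036,0.005],"rotation": [0,0,0.16],"grip": 0.55},{"slide": [0.102,-0.072,0.01],"rotation": [0,0,0.312],"grip": 0.55},{"slide": [0.153,-0.108,0.015],"rotation": [0,0,0.312],"grip": 0.55},{"slide": [0.204,-0.144,0.02],"rotation": [0,0,0.312],"grip": 0.55},{"slide": [0.255,-0.18,0.025],"rotation": [0,0,0.312],"grip": 0.55}]'

```text
clock: 0.82
position: [379.8, -344.1, 206.3]
orientation: [0.0, 1.0, -0.0, 0.0]
contact_force: [1.8, -1.4, -0.5]
opening: 47.1
finger_force: 0.0
```

```bash
python3 -c "
from h import *
to((450,-250,200,0),(516,176.2,130,0))"
```

```text
t 0.82 pos [ 379.8 -344.1  206.3] yaw -0.02 open 47.1 F [ 1.8 -1.4 -0.5] ff 0.0 j7 -0.97
[0.0702, -0.0941, 0.0063] [0.0002, -0.0003, -0.0003]
[0.136, -0.5203, 0.0763] [0.0002, -0.0003, -0.0003]
```

Emit:
move_arm --motion '[{"slide": [0.03,-0.05,0.0],"rotation": [0,0,0],"grip": 0.55},{"slide": [0.055,-0.106,0.0],"rotation": [0,0,0],"grip": 0.55},{"slide": [0.075,-0.165,0.0],"rotation": [0,0,0],"grip": 0.55},{"slide": [0.09,-0.225,0.0],"rotation": [0,0,0],"grip": 0.55},{"slide": [0.1,-0.286,0.01],"rotation": [0,0,0],"grip": 0.55}]'

```text
clock: 1.45
position: [479.6, -58.0, 196.8]
orientation: [0.0, 1.0, -0.0, 0.001]
contact_force: [2.0, -0.4, -0.1]
opening: 46.6
finger_force: 0.0
```

Emit:
move_arm --motion '[{"slide": [0.01,-0.06,0.01],"rotation": [0,0,0],"grip": 0.55},{"slide": [0.02,-0.12,0.02],"rotation": [0,0,0],"grip": 0.55},{"slide": [0.03,-0.18,0.03],"rotation": [0,0,0],"grip": 0.55},{"slide": [0.036,-0.234,0.066],"rotation": [0,0,0],"grip": 0.55},{"slide": [0.036,-0.234,0.096],"rotation": [0,0,0],"grip": 0.55}]'

```text
clock: 2.08
position: [514.5, 178.5, 99.2]
orientation: [-0.001, 1.0, 0.003, 0.0]
contact_force: [0.9, -0.9, 0.2]
opening: 47.1
finger_force: 0.0
```

```bash
python3 -c "
from h import *
to((516,176.2,60,0),(516,176.2,8,0))"
```

```text
t 2.08 pos [514.5 178.5  99.2] yaw 0.29 open 47.1 F [ 0.9 -0.9  0.2] ff 0.0 j7 -2.14
[0.0014, 0.0024, 0.0392] [-0.002, -0.0002, 0.005]
[0.0014, 0.0025, 0.0912] [-0.002, -0.0002, 0.005]
```

Emit:
move_arm --motion '[{"slide": [0.0,0.0,0.03],"rotation": [0,0,0],"grip": 0.55},{"slide": [0.0,0.0,0.055],"rotation": [0,0,0],"grip": 0.55},{"slide": [0.0,0.0,0.055],"rotation": [0,0,0],"grip": 0.55},{"slide": [0.0,0.0,0.055],"rotation": [0,0,0],"grip": 0.55}]'

```text
clock: 2.58
position: [515.3, 174.2, 46.2]
orientation: [-0.0, 1.0, -0.0, 0.0]
contact_force: [1.2, 0.4, 1.3]
opening: 46.8
finger_force: 0.0
```

```bash
python3 -c "
from h import *
to((516,176.2,8,0))
cv2.imwrite('pics/s1.png',cv2.resize(grab_frame('side')[130:290,180:340],None,fx=3.5,fy=3.5,interpolation=2))"
```

```text
t 2.58 pos [515.3 174.2  46.2] yaw -0.02 open 46.8 F [1.2 0.4 1.3] ff 0.0 j7 -2.16
[0.0007, -0.002, 0.0382] [-0.0003, -0.0007, -0.0003]
```

View pics/s1.png

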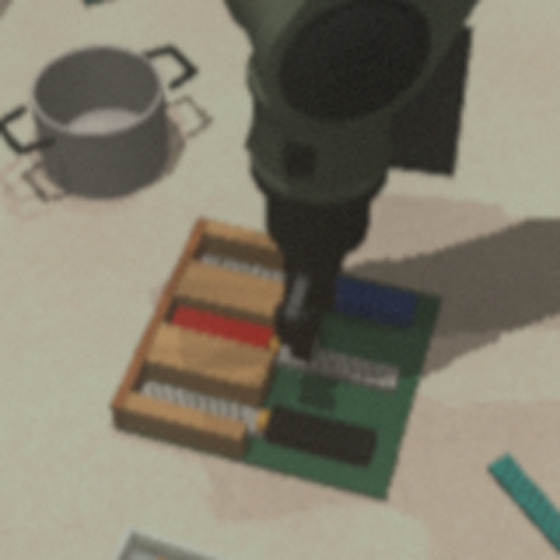

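The side crop shows the fingers above the red blade at about (300,340), clear of the ridges and the other files. I'll go down now.

Emit:
move_arm --motion '[{"slide": [0.001,-0.002,0.02],"rotation": [0,0,0],"grip": 0.55},{"slide": [0.001,-0.002,0.034],"rotation": [0,0,0],"grip": 0.55},{"slide": [0.001,-0.002,0.038],"rotation": [0,0,0],"grip": 0.55},{"slide": [0.001,-0.002,0.038],"rotation": [0,0,0],"grip": 0.55}]'

```text
clock: 3.12
position: [515.7, 175.9, 7.1]
orientation: [0.0, 1.0, -0.0, -0.0]
contact_force: [0.3, 0.2, -0.4]
opening: 46.8
finger_force: 0.0
```

Emit:
move_arm --motion '[{"slide": [0,0,0],"rotation": [0,0,0],"grip": 0.0},{"slide": [0,0,0],"rotation": [0,0,0],"grip": 0.0},{"slide": [0,0,0],"rotation": [0,0,0],"grip": 0.0},{"slide": [0,0,0],"rotation": [0,0,0],"grip": 0.0},{"slide": [0,0,0],"rotation": [0,0,0],"grip": 0.0}]'

```text
clock: 3.75
position: [516.2, 176.2, 8.0]
orientation: [-0.0, 1.0, -0.0, 0.0]
contact_force: [-2.5, 0.5, 6.0]
opening: 18.2
finger_force: 58.8
```

Emit:
move_arm --motion '[{"slide": [0,0,-0.01],"rotation": [0,0,0],"grip": 0.0},{"slide": [0,0,-0.03],"rotation": [0,0,0],"grip": 0.0},{"slide": [0,0,-0.06],"rotation": [0,0,0],"grip": 0.0},{"slide": [0,0,-0.09],"rotation": [0,0,0],"grip": 0.0},{"slide": [0,0,-0.09],"rotation": [0,0,0],"grip": 0.0}]'

```text
clock: 4.38
position: [517.1, 176.4, 99.9]
orientation: [-0.001, 1.0, -0.0, 0.002]
contact_force: [1.1, -0.1, -1.0]
opening: 18.1
finger_force: 59.1
```

```bash
python3 -c "
from h import *
to((520,-100,98,55),(560,-194,98,96))
a=grab_frame('side')[100:260,180:340];b=grab_frame('top')[120:280,150:310]
cv2.imwrite('pics/s2.png',cv2.resize(np.hstack([a,b]),None,fx=2.5,fy=2.5,interpolation=2))"
```

```text
t 4.38 pos [517.1 176.4  99.9] yaw -0.03 open 18.1 F [ 1.1 -0.1 -1. ] ff 59.1 j7 -2.14
[0.003, 0.2764, 0.0015] [0.0004, -0.0041, -0.9604]
[0.0431, 0.3703, 0.0015] [0.002, -0.004, -1.676]
```

View pics/s2.png

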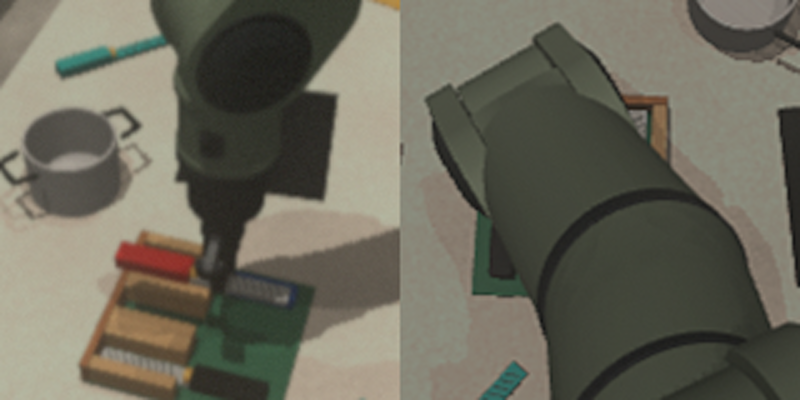

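The side crop shows the red file lifted clear and level, its handle at (155,258). Next I carry it to the mat.

Emit:
move_arm --motion '[{"slide": [0,0.04,0],"rotation": [0,0,-0.15],"grip": 0.0},{"slide": [0,0.09,0],"rotation": [0,0,-0.33],"grip": 0.0},{"slide": [0,0.145,0],"rotation": [0,0,-0.51],"grip": 0.0},{"slide": [0,0.2,0],"rotation": [0,0,-0.69],"grip": 0.0},{"slide": [0.005,0.25,0],"rotation": [0,0,-0.87],"grip": 0.0}]'

```text
clock: 5.1
position: [519.9, -75.8, 96.5]
orientation: [-0.0, 0.906, 0.424, -0.001]
contact_force: [0.6, 1.1, -1.4]
opening: 17.8
finger_force: 59.1
```

```bash
python3 -c "
from h import *
to((540,-140,98,78),(560,-194,98,96))"
```

```text
t 5.1 pos [519.9 -75.8  96.5] yaw 50.17 open 17.8 F [ 0.6  1.1 -1.4] ff 59.1 j7 -0.99
[-0.0364, 0.0565, -0.0015] [-0.0017, 0.0005, -0.4858]
[-0.0651, 0.1065, -0.0016] [-0.0018, 0.0003, -0.7999]
```

Emit:
move_arm --motion '[{"slide": [-0.018,0.03,0],"rotation": [0,0,-0.17],"grip": 0.0},{"slide": [-0.036,0.06,0],"rotation": [0,0,-0.35],"grip": 0.0},{"slide": [-0.055,0.09,0],"rotation": [0,0,-0.53],"grip": 0.0},{"slide": [-0.065,0.1065,0.02],"rotation": [0,0,-0.7],"grip": 0.0},{"slide": [-0.065,0.1065,0.045],"rotation": [0,0,-0.8],"grip": 0.0}]'

```text
clock: 5.72
position: [560.0, -194.2, 50.8]
orientation: [-0.0, 0.671, 0.742, -0.0]
contact_force: [1.5, 0.1, -1.8]
opening: 18.2
finger_force: 59.1
```

Emit:
move_arm --motion '[{"slide": [0,0,0.02],"rotation": [0,0,0],"grip": 0.0},{"slide": [0,0,0.03],"rotation": [0,0,0],"grip": 0.0},{"slide": [0,0,0.03],"rotation": [0,0,0],"grip": 0.0}]'

```text
clock: 6.1
position: [560.1, -191.8, 21.9]
orientation: [-0.0, 0.671, 0.741, -0.0]
contact_force: [0.6, 0.0, -1.0]
opening: 17.7
finger_force: 59.1
```

```bash
python3 -c "
from h import *
to((560,-194,6.5,96))
a=grab_frame('side')[90:210,200:360]
cv2.imwrite('pics/s3.png',cv2.resize(a,None,fx=4,fy=4,interpolation=2))"
```

```text
t 6.1 pos [ 560.1 -191.8   21.9] yaw 95.63 open 17.7 F [ 0.6  0.  -1. ] ff 59.1 j7 -0.18
[-0.0022, -0.0003, 0.0154] [-0.0009, -0.0004, -0.0064]
```

View pics/s3.png

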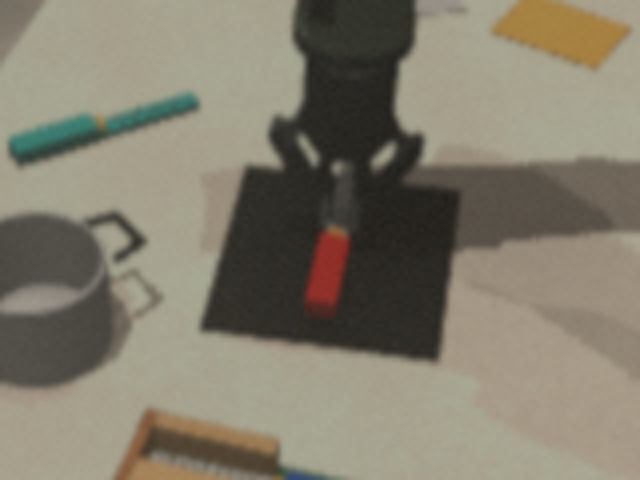

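The file is over the middle of the mat, with the handle toward the tray at (328,275). I'll lower it and release.

Emit:
move_arm --motion '[{"slide": [0,0,0.007],"rotation": [0,0,0],"grip": 0.0},{"slide": [0,0,0.012],"rotation": [0,0,0],"grip": 0.0},{"slide": [0,0,0.0155],"rotation": [0,0,0],"grip": 0.0},{"slide": [0,0,0.0155],"rotation": [0,0,0],"grip": 0.0}]'

```text
clock: 6.65
position: [560.2, -192.3, 6.6]
orientation: [-0.0, 0.671, 0.741, -0.0]
contact_force: [0.1, -0.6, -1.9]
opening: 17.8
finger_force: 59.1
```

Emit:
move_arm --motion '[{"slide": [0,0,0],"rotation": [0,0,0],"grip": 0.3},{"slide": [0,0,0],"rotation": [0,0,0],"grip": 0.6},{"slide": [0,0,0],"rotation": [0,0,0],"grip": 0.6},{"slide": [0,0,0],"rotation": [0,0,0],"grip": 0.6}]'

```text
clock: 7.15
position: [560.4, -192.4, 6.9]
orientation: [0.0, 0.671, 0.741, 0.0]
contact_force: [-0.4, -0.6, 1.2]
opening: 51.2
finger_force: 0.0
```

Emit:
move_arm --motion '[{"slide": [0,0,-0.03],"rotation": [0,0,0],"grip": 0.6},{"slide": [0,0,-0.06],"rotation": [0,0,0],"grip": 0.6},{"slide": [-0.05,0,-0.1],"rotation": [0,0,0],"grip": 0.6},{"slide": [-0.11,0,-0.12],"rotation": [0,0,0],"grip": 0.6},{"slide": [-0.16,0,-0.12],"rotation": [0,0,0],"grip": 0.6}]'

```text
clock: 7.78
position: [576.7, -354.3, 129.0]
orientation: [0.001, 0.672, 0.741, 0.0]
contact_force: [0.7, 0.1, 0.1]
opening: 51.4
finger_force: 0.0
```

```bash
python3 -c "
from h import *
to((560,-194,90,96))
a=grab_frame('side');b=grab_frame('top')
for n,i,roi in (('side',a,(230,100,340,210)),('top',b,(290,140,400,250))):
    print(n,rect(n,mask(i,'red',roi),24))
cv2.imwrite('pics/s4.png',cv2.resize(np.hstack([a[90:210,230:350],b[130:250,290:410]]),None,fx=3.3,fy=3.3,interpolation=2))"
```

```text
t 7.78 pos [ 576.7 -354.3  129. ] yaw 95.62 open 51.4 F [0.7 0.1 0.1] ff 0.0 j7 0.18
[0.1612, -0.001, 0.0387] [0.0023, 0.002, -0.0066]
side (((551.6378173828125, -114.0220947265625), (25.861412048339844, 85.51618194580078), 5.136493682861328), array([[ 534.931 ,  -72.5934],
       [ 542.5871, -157.7661],
       [ 568.3447, -155.4508],
       [ 560.6885,  -70.278 ]], dtype=float32))
top (((553.9896240234375, -115.22052001953125), (26.011531829833984, 82.06330108642578), 5.1620707511901855), array([[ 537.3448,  -75.5255],
       [ 544.7284, -157.2559],
       [ 570.6344, -154.9156],
       [ 563.2509,  -73.1851]], dtype=float32))
```

View pics/s4.png

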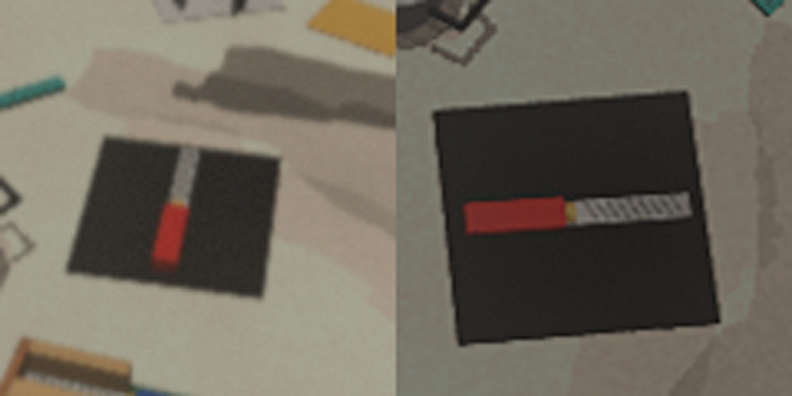

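The red file lies flat and wholly on the mat, its handle centred at about (553,-114) at 95.3°. Next I grasp the handle.

```bash
python3 -c "
from h import *
to((554.2,-127,75,95.3),(554.2,-127,8,95.3))"
```

```text
t 7.88 pos [ 574.7 -358.4  126.7] yaw 95.26 open 51.0 F [-1.6  1.3 -0.8] ff 0.0 j7 0.18
[0.2325, 0.0008, 0.051] [-0.0004, 0.0028, -0.0007]
[0.2326, 0.0008, 0.118] [-0.0004, 0.0028, -0.0007]
```

Emit:
move_arm --motion '[{"slide": [0.06,0.0,0.0],"rotation": [0,0,0],"grip": 0.6},{"slide": [0.12,0.001,0.01],"rotation": [0,0,0],"grip": 0.6},{"slide": [0.18,0.001,0.025],"rotation": [0,0,0],"grip": 0.6},{"slide": [0.232,0.001,0.051],"rotation": [0,0,0],"grip": 0.6},{"slide": [0.232,0.001,0.07],"rotation": [0,0,0],"grip": 0.6}]'

```text
clock: 8.5
position: [554.1, -116.2, 56.4]
orientation: [-0.001, 0.669, 0.743, 0.001]
contact_force: [0.9, -0.5, 0.8]
opening: 51.2
finger_force: 0.0
```

Emit:
move_arm --motion '[{"slide": [0,0,0],"rotation": [0,0,0],"grip": 0.6},{"slide": [0,0,0],"rotation": [0,0,0],"grip": 0.6}]'

```text
clock: 8.75
position: [554.5, -121.8, 57.4]
orientation: [0.0, 0.672, 0.741, 0.0]
contact_force: [-0.4, 0.1, -0.7]
opening: 50.9
finger_force: 0.0
```

```bash
python3 -c "
from h import *
to((554.2,-127,8,95.3))"
```

```text
t 8.75 pos [ 554.5 -121.8   57.4] yaw 95.58 open 50.9 F [-0.4  0.1 -0.7] ff 0.0 j7 -0.29
[-0.0051, -0.0009, 0.0494] [0.0005, 0.0005, 0.0048]
```

Emit:
move_arm --motion '[{"slide": [-0.005,-0.001,0.02],"rotation": [0,0,0.004],"grip": 0.6},{"slide": [-0.005,-0.001,0.04],"rotation": [0,0,0.004],"grip": 0.6},{"slide": [-0.005,-0.001,0.049],"rotation": [0,0,0.004],"grip": 0.6},{"slide": [-0.005,-0.001,0.049],"rotation": [0,0,0.004],"grip": 0.6}]'

```text
clock: 9.25
position: [553.3, -125.4, 7.0]
orientation: [-0.001, 0.673, 0.74, -0.0]
contact_force: [0.2, 0.1, -0.3]
opening: 51.2
finger_force: 0.0
```

Emit:
move_arm --motion '[{"slide": [0,0,0],"rotation": [0,0,0],"grip": 0.0},{"slide": [0,0,0],"rotation": [0,0,0],"grip": 0.0},{"slide": [0,0,0],"rotation": [0,0,0],"grip": 0.0},{"slide": [0,0,0],"rotation": [0,0,0],"grip": 0.0},{"slide": [0,0,0],"rotation": [0,0,0],"grip": 0.0}]'

```text
clock: 9.88
position: [554.1, -125.7, 8.6]
orientation: [0.0, 0.673, 0.74, 0.0]
contact_force: [-1.4, 0.7, 6.7]
opening: 24.5
finger_force: 59.7
```

```bash
python3 -c "
from h import *
to((554.2,-127,108,95.3))"
```

```text
t 9.88 pos [ 554.1 -125.7    8.6] yaw 95.44 open 24.5 F [-1.4  0.7  6.7] ff 59.7 j7 -0.34
[-0.0014, 0.0, -0.0994] [0.001, 0.0003, 0.0024]
```

Emit:
move_arm --motion '[{"slide": [0,0,-0.02],"rotation": [0,0,0],"grip": 0.0},{"slide": [0,0,-0.05],"rotation": [0,0,0],"grip": 0.0},{"slide": [0,0,-0.085],"rotation": [0,0,0],"grip": 0.0},{"slide": [0,0,-0.1],"rotation": [0,0,0],"grip": 0.0},{"slide": [0,0,-0.1],"rotation": [0,0,0],"grip": 0.0}]'

```text
clock: 10.5
position: [554.1, -126.0, 108.9]
orientation: [0.001, 0.673, 0.74, 0.0]
contact_force: [0.7, -0.0, -0.8]
opening: 24.3
finger_force: 59.3
```

```bash
python3 -c "
from h import *
to((490,20,108,150),(490,176.2,108,180))
a=grab_frame('side')[60:210,200:360]
cv2.imwrite('pics/s5.png',cv2.resize(a,None,fx=4,fy=4,interpolation=2))"
```

```text
t 10.5 pos [ 554.1 -126.   108.9] yaw 95.42 open 24.3 F [ 0.7 -0.  -0.8] ff 59.3 j7 -0.24
[0.1514, -0.05, 0.0007] [0.0011, 0.0015, -0.9526]
[0.3069, -0.0353, 0.0006] [0.0007, 0.0018, -1.4762]
```

View pics/s5.png

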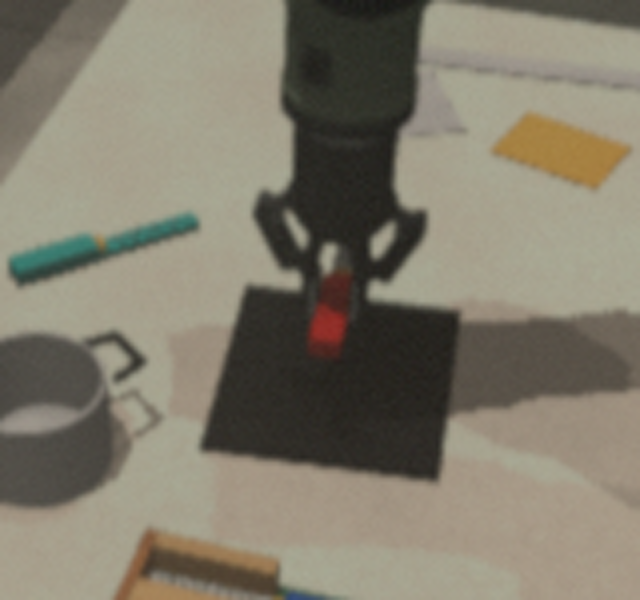

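The file is held by the handle above the mat. Next I carry and turn it to the tray.

Emit:
move_arm --motion '[{"slide": [0.02,-0.015,0],"rotation": [0,0,-0.17],"grip": 0.0},{"slide": [0.05,-0.03,0],"rotation": [0,0,-0.35],"grip": 0.0},{"slide": [0.085,-0.045,0],"rotation": [0,0,-0.53],"grip": 0.0},{"slide": [0.12,-0.05,0],"rotation": [0,0,-0.71],"grip": 0.0},{"slide": [0.15,-0.05,0],"rotation": [0,0,-0.88],"grip": 0.0}]'

```text
clock: 11.18
position: [488.6, 20.0, 106.9]
orientation: [-0.001, 0.29, 0.957, -0.0]
contact_force: [0.3, -0.2, -1.5]
opening: 24.5
finger_force: 59.3
```

```bash
python3 -c "
from h import *
to((490,100,108,165),(490,176.2,108,180))"
```

```text
t 11.18 pos [488.6  20.  106.9] yaw 146.23 open 24.5 F [ 0.3 -0.2 -1.5] ff 59.3 j7 0.19
[0.0433, 0.0673, -0.0011] [-0.0005, -0.0017, -0.3277]
[0.0856, 0.1306, -0.0011] [-0.0003, -0.0018, -0.5895]
```

Emit:
move_arm --motion '[{"slide": [0.025,0.038,0],"rotation": [0,0,-0.18],"grip": 0.0},{"slide": [0.055,0.082,0],"rotation": [0,0,-0.36],"grip": 0.0},{"slide": [0.076,0.115,0],"rotation": [0,0,-0.53],"grip": 0.0},{"slide": [0.0856,0.1306,0],"rotation": [0,0,-0.589],"grip": 0.0},{"slide": [0.0856,0.1306,0],"rotation": [0,0,-0.589],"grip": 0.0}]'

```text
clock: 11.8
position: [491.6, 175.7, 107.0]
orientation: [-0.001, 0.003, 1.0, 0.0]
contact_force: [0.0, -0.1, -1.6]
opening: 24.3
finger_force: 59.3
```

Emit:
move_arm --motion '[{"slide": [0,0,0.02],"rotation": [0,0,0],"grip": 0.0},{"slide": [0,0,0.04],"rotation": [0,0,0],"grip": 0.0},{"slide": [0,0,0.055],"rotation": [0,0,0],"grip": 0.0},{"slide": [0,0,0.055],"rotation": [0,0,0],"grip": 0.0}]'

```text
clock: 12.3
position: [491.5, 174.7, 51.6]
orientation: [-0.001, 0.004, 1.0, -0.0]
contact_force: [-0.1, 0.1, -0.1]
opening: 24.7
finger_force: 59.3
```

```bash
python3 -c "
from h import *
to((490,176.2,12,180))
a=grab_frame('side')[150:280,195:325];b=grab_frame('top')[130:260,155:285]
cv2.imwrite('pics/s6.png',cv2.resize(np.hstack([a,b]),None,fx=3,fy=3,interpolation=2))"
```

```text
t 12.3 pos [491.5 174.7  51.6] yaw 179.59 open 24.7 F [-0.1  0.1 -0.1] ff 59.3 j7 0.34
[0.0014, 0.0015, 0.0396] [-0.0005, -0.002, -0.0071]
```

View pics/s6.png

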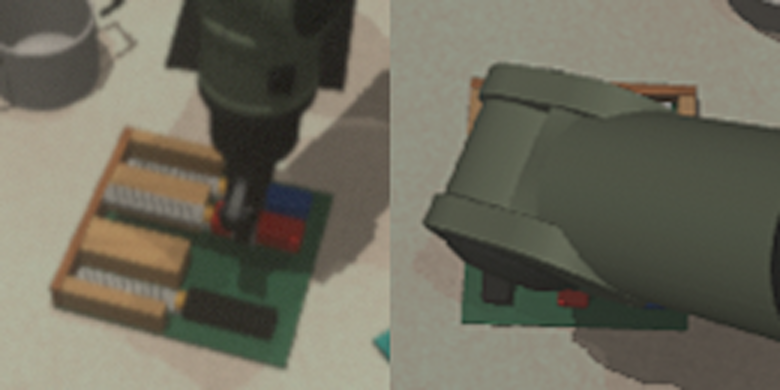

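The file is over its groove with the blade toward the stop. I'll lower it with small corrections.

Emit:
move_arm --motion '[{"slide": [0.001,0.0015,0.01],"rotation": [0,0,-0.006],"grip": 0.0},{"slide": [0.001,0.0015,0.02],"rotation": [0,0,-0.006],"grip": 0.0},{"slide": [0.001,0.0015,0.03],"rotation": [0,0,-0.006],"grip": 0.0},{"slide": [0.001,0.0015,0.038],"rotation": [0,0,-0.006],"grip": 0.0},{"slide": [0.001,0.0015,0.04],"rotation": [0,0,-0.006],"grip": 0.0}]'

```text
clock: 13.02
position: [490.9, 176.5, 12.3]
orientation: [-0.0, 0.0, 1.0, -0.0]
contact_force: [0.2, 0.3, -1.6]
opening: 24.6
finger_force: 59.3
```

Emit:
move_arm --motion '[{"slide": [0,0,0],"rotation": [0,0,0],"grip": 0.0}]'

```text
clock: 13.15
position: [491.1, 176.7, 12.9]
orientation: [-0.0, 0.0, 1.0, 0.0]
contact_force: [-0.6, -0.8, -0.8]
opening: 24.8
finger_force: 59.3
```

```bash
python3 -c "
from h import *
to((502,176.2,10.6,180))"
```

```text
t 13.15 pos [491.1 176.7  12.9] yaw 179.96 open 24.8 F [-0.6 -0.8 -0.8] ff 59.3 j7 0.28
[-0.0109, -0.0004, 0.0023] [0.0001, -0.0001, -0.0007]
```

Emit:
move_arm --motion '[{"slide": [-0.004,0,0.0015],"rotation": [0,0,0],"grip": 0.0},{"slide": [-0.008,0,0.002],"rotation": [0,0,0],"grip": 0.0},{"slide": [-0.008,0,0.002],"rotation": [0,0,0],"grip": 0.0}]'

```text
clock: 13.52
position: [498.1, 176.5, 10.7]
orientation: [-0.001, 0.0, 1.0, -0.0]
contact_force: [-9.7, -0.4, 0.4]
opening: 24.5
finger_force: 59.5
```

Emit:
move_arm --motion '[{"slide": [-0.001,0,0],"rotation": [0,0,0],"grip": 0.0},{"slide": [-0.002,0,0],"rotation": [0,0,0],"grip": 0.0},{"slide": [-0.002,0,0],"rotation": [0,0,0],"grip": 0.0}]'

```text
clock: 13.9
position: [498.2, 176.5, 10.6]
orientation: [-0.002, -0.0, 1.0, -0.001]
contact_force: [-23.4, -2.4, 11.9]
opening: 24.3
finger_force: 61.0
```

The tip is against something, with about 23 N of push. I'll release, back off and compare with the other files.

Emit:
move_arm --motion '[{"slide": [0.001,0,0],"rotation": [0,0,0],"grip": 0.0},{"slide": [0.001,0,-0.001],"rotation": [0,0,0],"grip": 0.5},{"slide": [0.001,0,-0.001],"rotation": [0,0,0],"grip": 0.55},{"slide": [0.001,0,-0.001],"rotation": [0,0,0],"grip": 0.55}]'

```text
clock: 14.4
position: [500.6, 176.5, 12.0]
orientation: [0.0, 0.001, 1.0, 0.0]
contact_force: [0.5, 0.3, -0.0]
opening: 47.4
finger_force: 0.0
```

Emit:
move_arm --motion '[{"slide": [0,0,-0.03],"rotation": [0,0,0],"grip": 0.55},{"slide": [0,0,-0.07],"rotation": [0,0,0],"grip": 0.55},{"slide": [0,-0.06,-0.09],"rotation": [0,0,0],"grip": 0.55},{"slide": [0,-0.12,-0.1],"rotation": [0,0,0],"grip": 0.55},{"slide": [0,-0.18,-0.1],"rotation": [0,0,0],"grip": 0.55}]'

```text
clock: 15.02
position: [500.4, -5.4, 112.7]
orientation: [0.001, 0.0, 1.0, -0.0]
contact_force: [1.0, 0.7, 0.4]
opening: 47.0
finger_force: 0.0
```

Emit:
move_arm --motion '[{"slide": [0,-0.06,0],"rotation": [0,0,0],"grip": 0.4},{"slide": [0,-0.12,0],"rotation": [0,0,0],"grip": 0.2},{"slide": [0,-0.12,0],"rotation": [0,0,0],"grip": 0}]'

```text
clock: 15.4
position: [499.3, -128.4, 111.4]
orientation: [-0.0, 0.004, 1.0, -0.001]
contact_force: [-0.2, 1.2, 0.4]
opening: 0.8
finger_force: 0.0
```

Run:
```python
from h import *
to()
im=grab_frame("top");s=grab_frame("side")
for k,roi in [("red",(170,150,270,250)),("blue",(230,190,262,240)),("dark",(180,195,202,240))]:
    r,b=rect("top",mask(im,k,roi),26); print(k,r)
for k,roi in [("red",(215,190,300,270)),("blue",(260,190,310,240))]:
    r,b=rect("side",mask(s,k,roi),26); print("side",k,r)
cv2.imwrite("pics/c7.png",cv2.resize(im[145:250,165:275],None,fx=5,fy=5,interpolation=2))
```

```text
t 15.4 pos [ 499.3 -128.4  111.4] yaw 179.52 open 0.8 F [-0.2  1.2  0.4] ff 0.0 j7 1.0
red ((491.2433776855469, 176.621826171875), (24.703819274902344, 81.1207046508789), 89.70128631591797)
blue ((489.02947998046875, 107.16397094726562), (77.81892395019531, 21.48565101623535), 1.553410291671753)
dark ((488.2601318359375, 245.1456298828125), (28.761356353759766, 83.52210235595703), 89.52701568603516)
side red ((488.1492919921875, 178.4130096435547), (29.14907455444336, 81.36083984375), 89.72251892089844)
side blue ((486.3196105957031, 107.0628890991211), (78.41403198242188, 20.657747268676758), 0.08723511546850204)
```

View pics/c7.png

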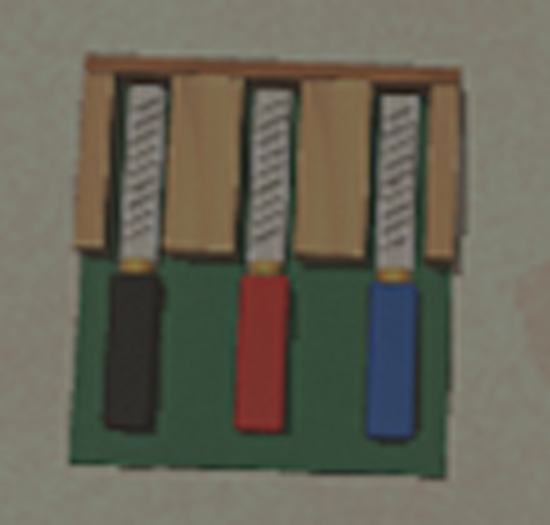

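The red file now sits like the others, with its butt at x≈449 to 450. To make sure it is home, I'll nudge the butt with shut fingers.

```bash
python3 -c "
from h import *
to((420,176.5,110,180))"
```

```text
t 15.5 pos [ 499.9 -123.7  111.9] yaw 179.87 open -0.2 F [-0.2  0.   0.4] ff 0.0 j7 1.0
[0.0806, 0.3, 0.002] [0.0004, 0.0002, -0.0023]
```

Emit:
move_arm --motion '[{"slide": [0.016,0.058,0],"rotation": [0,0,0],"grip": 0},{"slide": [0.032,0.116,0],"rotation": [0,0,0],"grip": 0},{"slide": [0.048,0.174,0],"rotation": [0,0,0],"grip": 0},{"slide": [0.064,0.232,0],"rotation": [0,0,0],"grip": 0},{"slide": [0.08,0.29,0],"rotation": [0,0,0],"grip": 0}]'

```text
clock: 16.12
position: [418.8, 169.7, 112.2]
orientation: [0.0, -0.001, 1.0, 0.0]
contact_force: [1.5, 0.2, 0.1]
opening: 0.2
finger_force: 0.0
```

Emit:
move_arm --motion '[{"slide": [0,0.01,0.02],"rotation": [0,0,0],"grip": 0},{"slide": [0,0.01,0.05],"rotation": [0,0,0],"grip": 0},{"slide": [0,0.01,0.05],"rotation": [0,0,0],"grip": 0},{"slide": [0,0.01,0.05],"rotation": [0,0,0],"grip": 0}]'

```text
clock: 16.62
position: [420.0, 177.4, 62.7]
orientation: [0.0, -0.0, 1.0, 0.0]
contact_force: [0.0, -0.3, 0.9]
opening: 0.0
finger_force: 0.0
```

```bash
python3 -c "
from h import *
to((420,176.5,15,180))"
```

```text
t 16.62 pos [420.  177.4  62.7] yaw -179.98 open 0.0 F [ 0.  -0.3  0.9] ff 0.0 j7 0.21
[0.0001, -0.0009, 0.0477] [0.0005, 0.0004, 0.0004]
```

Emit:
move_arm --motion '[{"slide": [0,-0.001,0.02],"rotation": [0,0,0],"grip": 0},{"slide": [0,-0.001,0.04],"rotation": [0,0,0],"grip": 0},{"slide": [0,-0.001,0.047],"rotation": [0,0,0],"grip": 0},{"slide": [-0.004,-0.001,0.047],"rotation": [0,0,0],"grip": 0},{"slide": [-0.01,-0.001,0.047],"rotation": [0,0,0],"grip": 0}]'

```text
clock: 17.25
position: [431.0, 175.8, 15.7]
orientation: [0.0, 0.0, 1.0, 0.0]
contact_force: [0.4, -0.3, 0.0]
opening: -0.1
finger_force: 0.0
```

Emit:
move_arm --motion '[{"slide": [-0.002,0,0],"rotation": [0,0,0],"grip": 0},{"slide": [-0.004,0,0],"rotation": [0,0,0],"grip": 0},{"slide": [-0.005,0,0],"rotation": [0,0,0],"grip": 0}]'

```text
clock: 17.62
position: [435.3, 175.6, 15.0]
orientation: [0.0, 0.0, 1.0, 0.0]
contact_force: [-0.7, -0.7, 0.1]
opening: -0.1
finger_force: 0.0
```

Emit:
move_arm --motion '[{"slide": [-0.001,0,0],"rotation": [0,0,0],"grip": 0},{"slide": [-0.002,0,0],"rotation": [0,0,0],"grip": 0},{"slide": [-0.002,0,0],"rotation": [0,0,0],"grip": 0}]'

```text
clock: 18.0
position: [436.3, 175.6, 14.8]
orientation: [-0.001, 0.0, 1.0, -0.0]
contact_force: [-6.2, -1.3, 5.2]
opening: 0.2
finger_force: 3.1
```

Emit:
move_arm --motion '[{"slide": [-0.001,0,0],"rotation": [0,0,0],"grip": 0},{"slide": [-0.002,0,0],"rotation": [0,0,0],"grip": 0},{"slide": [-0.002,0,0],"rotation": [0,0,0],"grip": 0}]'

```text
clock: 18.38
position: [436.4, 175.6, 14.6]
orientation: [-0.002, -0.0, 1.0, -0.0]
contact_force: [-19.4, -0.8, 13.1]
opening: -0.2
finger_force: 9.4
```

The push rose to 19 N with no further motion, so the file is home. I'll back off and retract.

Emit:
move_arm --motion '[{"slide": [0.008,0,0],"rotation": [0,0,0],"grip": 0},{"slide": [0.018,0,0],"rotation": [0,0,0],"grip": 0},{"slide": [0.018,0,-0.04],"rotation": [0,0,0],"grip": 0},{"slide": [0.01,0,-0.1],"rotation": [0,0,0],"grip": 0},{"slide": [0.0,-0.03,-0.14],"rotation": [0,0,0],"grip": 0}]'

```text
clock: 19.0
position: [439.1, 147.2, 157.3]
orientation: [0.001, -0.001, 1.0, 0.001]
contact_force: [0.9, -0.9, 0.3]
opening: -0.3
finger_force: 0.0
```

Emit:
move_arm --motion '[{"slide": [0,-0.06,0],"rotation": [0,0,0],"grip": 0},{"slide": [-0.02,-0.12,0],"rotation": [0,0,0],"grip": 0},{"slide": [-0.04,-0.18,0],"rotation": [0,0,0],"grip": 0},{"slide": [-0.04,-0.24,0],"rotation": [0,0,0],"grip": 0},{"slide": [-0.04,-0.24,0],"rotation": [0,0,0],"grip": 0}]'

```text
clock: 19.62
position: [478.1, -99.0, 154.2]
orientation: [-0.001, 0.004, 1.0, -0.001]
contact_force: [0.0, 0.5, -0.1]
opening: -0.2
finger_force: 0.0
```

Run:
```python
from h import *
to()
im=grab_frame("top")
for k,roi in [("red",(170,150,270,250)),("blue",(230,190,262,240)),("dark",(180,195,202,240))]:
    r,b=rect("top",mask(im,k,roi),26); print(k,r)
cv2.imwrite("pics/c8.png",im)
```

```text
t 19.62 pos [478.1 -99.  154.2] yaw 179.52 open -0.2 F [ 0.   0.5 -0.1] ff 0.0 j7 1.0
red ((491.24310302734375, 176.6123046875), (24.55000877380371, 81.0886001586914), 89.80489349365234)
blue ((489.02947998046875, 107.16397094726562), (77.81892395019531, 21.48565101623535), 1.553410291671753)
dark ((488.2601318359375, 245.1456298828125), (28.761356353759766, 83.52210235595703), 89.52701568603516)
```

View pics/c8.png

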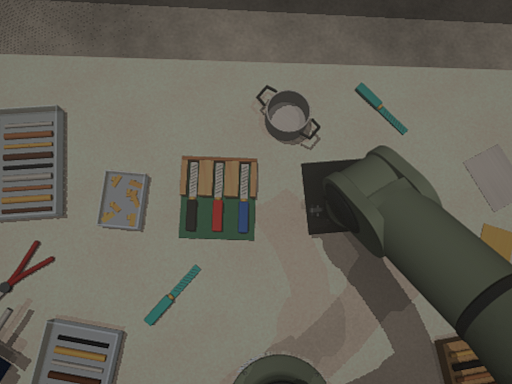

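The red file is home in the centre groove, handle out at about (218,215). The other files, the pot and the box have not moved, and the arm is clear.

```bash
python3 -c "
from station import ticket
print(ticket.close_job())"
```

```text
the job is handed in; nothing more can be done
None
```

The red file was laid down and let go on the black mat, then put back in its centre groove with the blade in and the tip against the stop; the job is handed in at about 20 s on the robot's clock, with nothing else disturbed.

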